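# Sort stray goods back on a craft-market soap stall

## Robot

A 6-joint arm with a two-finger parallel gripper is mounted at the origin on the work surface. World frame = base frame: x ahead of the robot, y to its left, z up, the work surface at z = 0. Lengths are in m, angles in degrees, forces in N, time in s.
With the tool pointing down it reaches from about 0.25 to 0.725 m from the base axis. Payload 9.7 kg.
Tool frame: the origin (TCP) lies at the very end of the fingers, on their centre line; the grasp point (between the pads) lies 19 mm behind it; z points along the fingers, y is the line along which they close (so a half turn about z gives the same grasp; the last joint's range is limited). The gripper opens to 85 mm and grips with 20 to 120 N. Pads are 22 mm wide; open, the fingers measure 114 mm over their backs; the gripper's body (76 mm by 85 mm) begins 54 mm behind the grasp point. The pads swing forward as they close: fully open they stand 13 mm farther back than shut.
Start: joints at [72.365, 4.979, 10.078, 95.1, 0, 90], TCP at [0.167, 0.524, 0.231] pointing down, gripper open.
Joint ranges: [-179.16, 179.16], [-48.56, 103.87], [-65.8, 70.77], [-126.05, 130.52], [-82.76, 87.17], [-180, 180]. Speed limits (degrees/s): [127.2, 127.2, 147.25, 180, 180, 180].

## Interface

Orientations are given as [roll, pitch, yaw] about the fixed x, y, z axes, in that order (R = Rz(yaw) Ry(pitch) Rx(roll)).
In Python, from workcell import bot gives the robot as it stands.
- The arm moves only by the tool arm_command, never from a script. Its argument "series" is a list of rows, each a list of 4 numbers: the shift along the tool's x, y, z in m, then the turn about the tool's z in rad. A call has exactly 5 rows; each row is the pose to reach, as a shift and turn from the pose commanded when the call began, along the tool's axes at that moment; what a row does not reach only later rows make up. A row lasts 1/10 s, in which the tool goes at most 50 mm and 8.59 degrees, less where a joint would pass 70% of its speed; a pose out of reach is approached as far as the arm can. A call with a gripper value outside its range is refused whole. "hand" is the finger opening in m, from 0 to 0.0854, set as the call begins (left out, the last holds). The fingers move at their own pace and stop on an object; "grip_force" is the grip in N (left out, the last holds). Time passes only in rows, so rows that repeat a pose let the fingers close, or fill a call up. It gives the time, the measured TCP pose, the force, the opening and the grip force at its end, in the units of the state.
- bot.get_obs(): the state, without advancing time (a new reading comes with each control period).
- bot.camera(name): name is "scene" or "top" or "wrist"; returns a dict with "color" (480x640x3 uint8, blue, green, red), "camera_matrix" (3x3 intrinsics, pixels), "xyz" and "orientation" of the camera in the world; the wrist camera has in their place "T_tool_cam" (4x4, takes a point from camera to tool coordinates, whose origin is the TCP and whose axes are the flange's). Camera axes: x right, y up, looking along -z (the intrinsics and any distortion apply to the point x, -y, -z); pixel columns grow to the right and rows downward; lengths in m; the calibration is good to about 2 mm. A picture is of the moment at which its call begins: read the wrist's pose just before it. There is no depth.
- bot.job_done(): hands the job in; it is judged then, once.
Trained networks look in the newest picture that a camera, given by its name, has taken for a name from the list of things; names that differ only in an ending like _2 or _b are one class to them, and where a whole thing is asked for, a point or a joint stands for the part that bears it (a point fixed in the world has none). Each returns a list of dicts, best first, with "confidence" (0 to 1); they miss things now and then, are a little off and sometimes report something else, mostly with a low value. They report only what shows in the picture. A call takes as long as a camera call.
- bot.find_in(camera, target): "location" ([column, row] in pixels, amid what is visible of it).
- bot.mark_of(camera, target): "location" ([column, row] in pixels: a listed point, or the origin of a listed thing).
The state is a dict: "time": time; "q": joint angles; "qd": joint speeds; "joint_efforts": joint torques, N m; "ee_pos": TCP position; "tcp_rot": TCP orientation; "wrist_force": force on the tool from outside, world axes, zero at the start; "torque": the same for the moment, N m; "opening": finger opening in m; "grasp_force": force on a finger pad.
Only numpy, scipy, OpenCV 4.12 (cv2) and the standard library are available. Lean on these libraries where they do the work, as an engineer would, in place of code of your own. Each camera call takes 0.05 s, during which the arm holds its last target. There are 200 camera calls.

## Task

A customer has left one bar of soap and one balm tin lying on the tablecloth. Sort them back with their own kind: lay the soap bar flat on the floor of the rectangular wooden tray that already holds two bars, and stand the tin flat on the floor of the round wicker basket that already holds two tins. Set them down the same way up as they lie now, in the free space there; do not drop them from a height.

Things in the scene. Friction and masses are not known exactly. Their poses are not given: they have to be found in the camera images.
- soap: The stray soap bar: beige, tied crosswise with pale twine, 68 (x) x 48 (y) x 26 (z) mm, about 90 g, lying flat on the bare cloth (z = 0) in the middle of the stall, 25 mm or more free all round. Origin: centre of its underside; x along its long side, z up. Like bars in the tray and on crates are fixed stock. Goods up to 125 mm tall stand loose around it.
- tin: The stray balm tin: a plain flat aluminium tin, 52 mm in diameter, 26 mm high, about 45 g, standing on the bare cloth (z = 0) in the middle of the stall, 25 mm or more free all round. Origin: centre of its underside, z up. The taller black-lidded jar and the twine spool (both 50 mm high or more) nearer the robot are not it.
- soap_tray: Fixed open rectangular wooden tray left or right of the middle, 200 (x) x 180 (y) mm outside, 38 mm high, walls and floor 6 mm thick. Origin: centre of its underside, z up. Two fixed soap bars lie along its +x wall, from x = 40 to 88 mm, tops 32 mm high; the floor from x = -94 to 40 mm, y = -84 to 84 mm is free.
- tin_basket: Fixed round wicker basket on the other side from the tray, about 200 mm across the rim, 40 mm high, floor 6 mm thick, inner floor radius 83 mm. Origin: centre of its underside, z up. Two fixed tins stand in it at x = 45 mm, y = +31 and -31 mm, tops 32 mm high; the floor on its -x side is free, for instance around x = -35 mm, y = 0.

How it is judged:
By the outcome, as a careful person would: the job done as asked, in the order asked, and still so for the second after the job is handed in, with the robot touching nothing.
It also fails if it takes over 51 s, if anything falls off the work surface, if the arm or the gripper's body presses on something with over 40 N, if the wrist force passes 120 N, or if a joint passes its speed limit or range.

## Working session

There is one attempt and no reset: what is moved stays moved. The work goes in short steps, Python scripts to look and compute and a tool call to move; the robot and the scene stay as the last step left them, time stands still between calls to the robot, and variables do not carry over. Pictures are saved under pics/ and viewed, at most 10 in all, crops included, and the job is handed in when it is done.

Besides the shell and the picture viewer there is one more tool, called after "Call:" by a JSON object that holds its "api" and its "payload". arm_command: Moves the arm, as the interface text tells. Its arguments: {"type":"object","properties":{"series":{"type":"array"},"hand":{"type":"number"},"grip_force":{"type":"number"}},"required":["series"]}

```bash
ls; mkdir -p pics; cat > h.py <<'E'
import numpy as np, cv2
from scipy.spatial.transform import Rotation as R
from workcell import bot
def cam(name):
    o=bot.get_obs(); c=bot.camera(name)
    K=np.array(c["camera_matrix"])
    if "T_tool_cam" in c:
        T=np.eye(4);T[:3,:3]=R.from_euler('xyz',o["tcp_rot"],degrees=True).as_matrix();T[:3,3]=o["ee_pos"]
        T=T@np.array(c["T_tool_cam"])
    else:
        T=np.eye(4);T[:3,3]=c["xyz"];T[:3,:3]=R.from_euler('xyz',c["orientation"],degrees=True).as_matrix()
    return c,K,T
def px2w(K,T,p,z):
    d=np.linalg.inv(K)@[p[0],p[1],1.]; d=T[:3,:3]@[d[0],-d[1],-d[2]]
    return T[:3,3]+d*(z-T[2,3])/d[2]
def w2px(K,T,w):
    p=T[:3,:3].T@(np.array(w)-T[:3,3]); u=K@[p[0],-p[1],-p[2]]; return u[:2]/u[2]
E
python3 - <<'E'
from h import *
o=bot.get_obs();print(o)
for n in ["top","scene"]:
    c,K,T=cam(n); print(n,{k:v for k,v in c.items() if k!="color"})
    cv2.imwrite(f"pics/{n}0.png",c["color"])
    for t in ["soap","tin","soap_tray","tin_basket"]:
        for f in (bot.find_in,bot.mark_of):
            for r in f(n,t)[:3]:
                print(t,f.__name__,np.round(r["location"]),round(r["confidence"],2),px2w(K,T,r["location"],0.013 if f==bot.find_in else 0).round(3))
E
```

```text
pics
{'time': 0.0, 'q': array([7.23663732e+01, 5.01142518e+00, 1.00336115e+01, 9.50988332e+01,
       4.37172752e-04, 9.00019181e+01]), 'qd': array([-0.07555358, -0.04456072, -0.06930351,  0.04377529, -0.04685823,
       -0.05900363]), 'joint_efforts': array([ 4.35034608e-04, -5.20386887e+01,  4.64805901e+01,  1.62800378e-02,
        1.63968907e-04, -4.58626715e-06]), 'ee_pos': array([0.16653974, 0.52393988, 0.2305724 ]), 'tcp_rot': array([-1.79923353e+02, -4.34606459e-04,  1.62364455e+02]), 'wrist_force': array([-0.42132374,  0.00299357,  0.30663038]), 'torque': array([-0.03325137,  0.01416563, -0.03854539]), 'grasp_force': 0.0, 'opening': 0.08534292989906138}
top {'camera_matrix': array([[564.71931356,   0.        , 312.75773355],
       [  0.        , 564.71931356, 236.6290948 ],
       [  0.        ,   0.        ,   1.        ]]), 'xyz': array([ 0.38210184, -0.01348956,  1.30362948]), 'orientation': array([  6.84981549,   0.3398912 , -89.09885728])}
soap call [358. 218.] 0.97 [ 0.583 -0.107  0.013]
soap call [359. 219.] 0.73 [ 0.581 -0.11   0.   ]
tin call [258. 245.] 0.56 [0.515
[... 331 characters left out ...]
scene {'camera_matrix': array([[501.47013816,   0.        , 314.44135775],
       [  0.        , 501.47013816, 237.10175135],
       [  0.        ,   0.        ,   1.        ]]), 'xyz': array([1.35959292, 0.0860178 , 0.63399791]), 'orientation': array([54.38867384, -0.28011352, 97.27655376])}
soap call [260. 261.] 0.88 [ 0.594 -0.118  0.013]
soap call [263. 263.] 0.93 [ 0.585 -0.116  0.   ]
tin call [382. 247.] 0.62 [0.516 0.123 0.013]
tin call [383. 250.] 0.89 [0.508 0.125 0.   ]
soap_tray call [162. 225.] 0.55 [ 0.5   -0.358  0.013]
soap_tray call [166. 232.] 0.8 [ 0.507 -0.348  0.   ]
tin_basket call [504. 262.] 0.89 [0.534 0.364 0.013]
tin_basket call [500. 269.] 0.78 [0.542 0.359 0.   ]
```

View pics/top0.png

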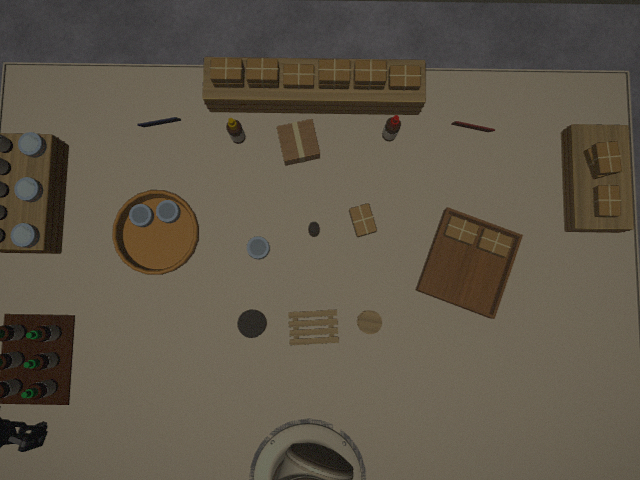

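View pics/scene0.png

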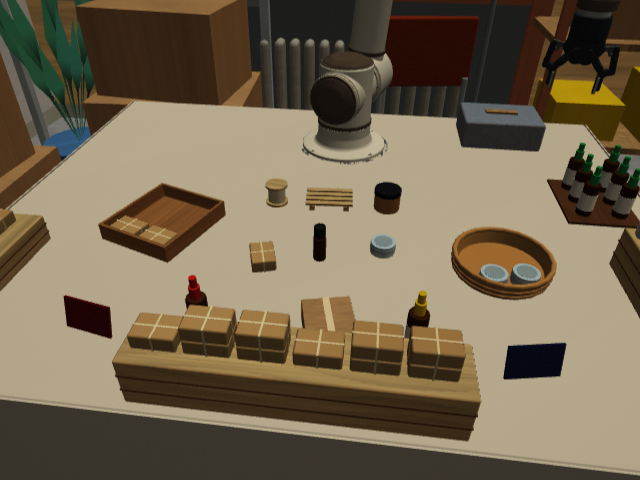

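The top view shows the soap at (363,220), tilted, the tin at (258,247), the tray centre at (470,262) with its bars on the upper side, and the basket at (155,232) with its tins also on the upper side. A black bottle stands at (314,229) between soap and tin. Next I work out the angles.

```bash
python3 - <<'E'
from h import *
c,K,T=cam("top"); im=c["color"]
# tray from rim corners (z=.038)
P=[px2w(K,T,p,.038)[:2] for p in [(448,208),(522,236),(494,317),(417,290)]]
P=np.array(P); print("tray c",P.mean(0).round(3),"xdir",np.degrees(np.arctan2(*(P[0]+P[1]-P[2]-P[3])[::-1])), np.linalg.norm(P[0]-P[1]),np.linalg.norm(P[1]-P[2]))
# basket
a=np.array([px2w(K,T,p,.032)[:2] for p in [(141,215),(168,211)]])
b=np.mean([px2w(K,T,p,.04)[:2] for p in [(112,232),(199,232),(156,190),(156,273)]],0)
print("basket c",b.round(3),"tins",a.round(3),"xdir",np.degrees(np.arctan2(*(a.mean(0)-b)[::-1])),np.degrees(np.arctan2(*(a[0]-a[1])[::-1]))-90)
for n,(u,v) in dict(soap=(363,220),tin=(258,247)).items():
    s=im[v-28:v+28,u-28:u+28]; hsv=cv2.cvtColor(s,cv2.COLOR_BGR2HSV)
    d=np.abs(cv2.cvtColor(s,cv2.COLOR_BGR2LAB).astype(int)-np.median(cv2.cvtColor(s,cv2.COLOR_BGR2LAB).reshape(-1,3),0)).sum(2)
    m=(d>18).astype(np.uint8); 
    cs,_=cv2.findContours(m,0,2); k=max(cs,key=cv2.contourArea)+np.array([u-28,v-28])
    bx=cv2.boxPoints(cv2.minAreaRect(k)); W=np.array([px2w(K,T,p,.024)[:2] for p in bx])
    print(n,bx.round(1).tolist(),W.mean(0).round(3),[ (round(float(np.linalg.norm(W[i]-W[i-1])),3),round(float(np.degrees(np.arctan2(*(W[i]-W[i-1])[::-1]))),1)) for i in range(2)])
print("bottle base",px2w(K,T,(316,233),0).round(3), "bottle top",px2w(K,T,(314,229),.07))
w=bot.camera("wrist"); print(np.round(w["T_tool_cam"],3),np.round(w["camera_matrix"],0).tolist())
E
```

```text
tray c [ 0.481 -0.357] xdir -20.60369686280565 0.1766676843724287 0.19372920836402907
basket c [0.54  0.351] tins [[0.579 0.389]
 [0.589 0.328]] xdir 9.39816945910899 9.403916803701804
soap [[347.20001220703125, 208.10000610351562], [368.5, 201.6999969482422], [377.3999938964844, 231.3000030517578], [356.1000061035156, 237.6999969482422]] [ 0.577 -0.116] [(0.071, 17.0), (0.051, -72.3)]
tin [[246.0, 236.0], [269.0, 236.0], [269.0, 259.0], [246.0, 259.0]] [0.509 0.122] [(0.053, 1.7), (0.053, -89.1)]
bottle base [ 0.547 -0.011  0.   ] bottle top [ 0.54713318 -0.00631267  0.07      ]
[[ 0.     0.964  0.267  0.067]
 [ 1.    -0.    -0.001  0.   ]
 [-0.001  0.267 -0.964 -0.143]
 [ 0.     0.     0.     1.   ]] [[401.0, 0.0, 322.0], [0.0, 401.0, 242.0], [0.0, 0.0, 1.0]]
```

Call:
{"api": "arm_command", "payload": {"series": [[-0.015,-0.0125,0,0],[-0.046,-0.038,0,0],[-0.0845,-0.07,0,0],[-0.123,-0.102,0,0],[-0.1615,-0.134,0,0]], "hand": 0.085}}

```text
time: 1.5
ee_pos: [0.2804, 0.3461, 0.2313]
tcp_rot: [180.0, 0.0, 162.4]
wrist_force: [1.6, 0.9, 0.1]
opening: 0.085
grasp_force: 0.0
```

Call:
{"api": "arm_command", "payload": {"series": [[-0.0385,-0.032,0,0],[-0.077,-0.064,0,0],[-0.1155,-0.096,0,0],[-0.154,-0.128,0,0],[-0.1925,-0.16,0,0]]}}

```text
time: 2.0
ee_pos: [0.4153, 0.1352, 0.2316]
tcp_rot: [180.0, 0.0, 162.4]
wrist_force: [1.3, 1.9, 1.0]
opening: 0.0852
grasp_force: 0.0
```

Call:
{"api": "arm_command", "payload": {"series": [[-0.0385,-0.032,0,0],[-0.077,-0.064,0,0],[-0.1155,-0.096,0,0],[-0.154,-0.128,0,0],[-0.1925,-0.16,0,0]]}}

```text
time: 2.5
ee_pos: [0.5502, -0.0755, 0.2314]
tcp_rot: [180.0, 0.0, 162.3]
wrist_force: [0.8, 0.9, 0.8]
opening: 0.085
grasp_force: 0.0
```

Call:
{"api": "arm_command", "payload": {"series": [[-0.025,-0.022,0,-0.14],[-0.035,-0.03,0,-0.28],[-0.0385,-0.032,0,-0.42],[-0.0385,-0.032,0,-0.54],[-0.0385,-0.032,0,-0.604]]}}

```text
time: 3.0
ee_pos: [0.5766, -0.1159, 0.231]
tcp_rot: [180.0, -0.0, -162.8]
wrist_force: [-0.2, 0.3, -0.2]
opening: 0.085
grasp_force: 0.0
```

```bash
cat >> h.py <<'E'
def tool(o,target,yaw=None):
    M=R.from_euler('xyz',o["tcp_rot"],degrees=True).as_matrix()
    d=M.T@(np.array(target)-o["ee_pos"])
    a=None if yaw is None else -((yaw-o["tcp_rot"][2]+180)%360-180)
    return d.round(4), a, (None if a is None else round(float(np.radians(a)),3))
E
python3 - <<'E'
from h import *
c,K,T=cam("wrist"); im=c["color"]; o=bot.get_obs()
cv2.imwrite("pics/w1.png",im)
for r in bot.find_in("wrist","soap")[:2]+bot.mark_of("wrist","soap")[:2]: print(r["location"],r["confidence"],px2w(K,T,r["location"],0).round(4))
p=w2px(K,T,[.577,-.116,.026]);print(p)
lab=cv2.cvtColor(im,cv2.COLOR_BGR2LAB).astype(int); u,v=p.round().astype(int)
x0,y0=u-90,v-90; s=lab[y0:v+90,x0:u+90]; d=np.abs(s-np.median(s.reshape(-1,3),0)).sum(2)
m=(d>22).astype(np.uint8); cs,_=cv2.findContours(m,0,2)
k=max(cs,key=cv2.contourArea)+np.array([x0,y0]); bx=cv2.boxPoints(cv2.minAreaRect(k))
W=np.array([px2w(K,T,q,.024)[:2] for q in bx])
print(bx.round().tolist(),W.mean(0).round(4),[(round(float(np.linalg.norm(W[i]-W[i-1])),3),round(float(np.degrees(np.arctan2(*(W[i]-W[i-1])[::-1]))),1)) for i in range(2)])
E
```

```text
[320.4, 209.5] 0.96 [ 0.5808 -0.1161  0.    ]
[316.5, 204.7] 0.9 [ 0.5775 -0.1209  0.    ]
[321.65519182 211.00494175]
[[293.0, 171.0], [348.0, 171.0], [348.0, 211.0], [293.0, 211.0]] [ 0.5609 -0.122 ] [(0.035, -163.9), (0.048, 107.2)]
```

View pics/w1.png

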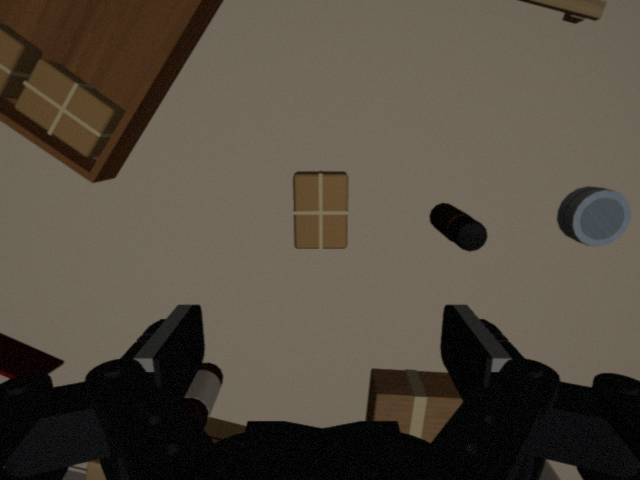

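The wrist view shows the soap square to the fingers, centred at (320,210), cols 293-348 and rows 171-248, within about 1 mm of the estimate. Going down.

Call:
{"api": "arm_command", "payload": {"series": [[0.0005,0.001,0.03,0],[0.0005,0.001,0.075,0],[0.0005,0.001,0.12,0],[0.0005,0.001,0.16,0],[0.0005,0.001,0.19,0]], "hand": 0.07}}

```text
time: 3.65
ee_pos: [0.5745, -0.1144, 0.0385]
tcp_rot: [179.9, -0.1, -163.2]
wrist_force: [0.2, -0.3, 0.2]
opening: 0.0694
grasp_force: 0.0
```

Call:
{"api": "arm_command", "payload": {"series": [[0,0,0.015,0],[0,0,0.027,0],[0,0,0.035,0],[0,0,0.038,0],[0,0,0.038,0]]}}

```text
time: 4.15
ee_pos: [0.5761, -0.1148, 0.0039]
tcp_rot: [-180.0, 0.0, -163.0]
wrist_force: [-0.1, -0.0, 0.0]
opening: 0.0698
grasp_force: 0.0
```

Call:
{"api": "arm_command", "payload": {"series": [[0,0,0,0],[0,0,0,0],[0,0,0,0],[0,0,0,0],[0,0,0,0]], "hand": 0.04, "grip_force": 30}}

```text
time: 4.65
ee_pos: [0.5764, -0.1149, 0.0045]
tcp_rot: [-179.9, 0.1, -163.0]
wrist_force: [0.0, -0.3, 5.9]
opening: 0.0474
grasp_force: 32.4
```

Call:
{"api": "arm_command", "payload": {"series": [[0,0,-0.01,0],[0,0,-0.035,0],[0,0,-0.07,0],[0.005,-0.005,-0.1,0],[0.02,-0.0205,-0.115,0]]}}

```text
time: 5.15
ee_pos: [0.5637, -0.1396, 0.1218]
tcp_rot: [-179.9, 0.2, -162.9]
wrist_force: [0.5, 0.7, -0.1]
opening: 0.0471
grasp_force: 31.7
```

Call:
{"api": "arm_command", "payload": {"series": [[0.03,-0.03,0,0.1],[0.063,-0.064,0,0.22],[0.096,-0.098,0,0.35],[0.129,-0.132,0,0.48],[0.15,-0.153,0,0.6]]}}

```text
time: 5.65
ee_pos: [0.462, -0.3326, 0.1189]
tcp_rot: [-180.0, 0.0, 162.2]
wrist_force: [1.2, -0.2, -0.6]
opening: 0.0476
grasp_force: 31.6
```

Call:
{"api": "arm_command", "payload": {"series": [[0.011,-0.0005,0,0.04],[0.0168,-0.0027,0,0.056],[0.0168,-0.0027,0,0.056],[0.0168,-0.0027,0,0.056],[0.0168,-0.0027,0,0.056]]}}

```text
time: 6.15
ee_pos: [0.4475, -0.3274, 0.1184]
tcp_rot: [-180.0, 0.0, 159.5]
wrist_force: [0.6, -0.7, -1.0]
opening: 0.0477
grasp_force: 31.6
```

```bash
python3 - <<'E'
from h import *
c,K,T=cam("wrist"); o=bot.get_obs(); print(o["ee_pos"],o["tcp_rot"],o["opening"],o["grasp_force"])
print(tool(o,[.456,-.3475,.012],159.4))
im=c["color"]
ct=np.array([.481,-.357]);a=np.radians(-20.6);Rm=np.array([[np.cos(a),-np.sin(a)],[np.sin(a),np.cos(a)]])
for q in [(-.1,-.09),(-.1,.09),(.1,.09),(.1,-.09)]:
    p=w2px(K,T,[*(ct+Rm@q),.038]); cv2.circle(im,tuple(int(t) for t in p),5,(0,0,255),1)
cv2.imwrite("pics/w2.png",im)
E
```

```text
[ 0.44746802 -0.32737505  0.11834356] [1.79998371e+02 8.38691572e-03 1.59482752e+02] 0.047305600240998544 31.61710560321808
(array([-0.015 , -0.0159,  0.1063]), np.float64(0.08275161898356487), 0.001)
```

View pics/w2.png

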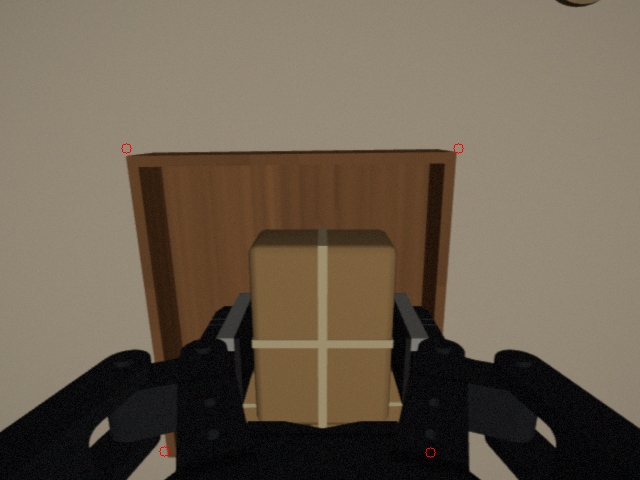

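The wrist view shows the held soap level, and the tray rim at rows 150-460 matches my predicted corners to within a few mm. Lowering into the tray.

Call:
{"api": "arm_command", "payload": {"series": [[-0.008,-0.008,0.015,0],[-0.015,-0.016,0.04,0],[-0.015,-0.016,0.065,0],[-0.015,-0.016,0.085,0],[-0.015,-0.016,0.097,0]]}}

```text
time: 6.7
ee_pos: [0.4547, -0.3478, 0.0181]
tcp_rot: [180.0, -0.2, 159.4]
wrist_force: [0.3, 0.3, -0.4]
opening: 0.0476
grasp_force: 31.6
```

Call:
{"api": "arm_command", "payload": {"series": [[0,0,0.004,0],[0,0,0.007,0],[0,0,0.009,0],[0,0,0.0105,0],[0,0,0.0105,0]]}}

```text
time: 7.2
ee_pos: [0.4555, -0.3483, 0.0112]
tcp_rot: [-180.0, 0.0, 159.4]
wrist_force: [1.0, 0.1, -1.4]
opening: 0.0472
grasp_force: 31.6
```

Call:
{"api": "arm_command", "payload": {"series": [[0,0,0.0005,0],[0,0,0.001,0],[0,0,0.001,0],[0,0,0.001,0],[0,0,0.001,0]]}}

```text
time: 7.7
ee_pos: [0.4555, -0.3483, 0.0105]
tcp_rot: [-180.0, 0.0, 159.4]
wrist_force: [-1.3, 1.9, 5.6]
opening: 0.0474
grasp_force: 32.4
```

Contact felt; releasing and lifting.

Call:
{"api": "arm_command", "payload": {"series": [[0,0,0,0],[0,0,0,0],[0,0,0,0],[0,0,0,0],[0,0,0,0]], "hand": 0.07}}

```text
time: 8.2
ee_pos: [0.4553, -0.3481, 0.0097]
tcp_rot: [180.0, -0.0, 159.4]
wrist_force: [-0.0, 0.6, 0.1]
opening: 0.0701
grasp_force: 0.0
```

Call:
{"api": "arm_command", "payload": {"series": [[0,0,-0.015,0],[0,0,-0.05,0],[0,0,-0.095,0],[0,0,-0.14,0],[0,0,-0.18,0]]}}

```text
time: 8.7
ee_pos: [0.4552, -0.3481, 0.1935]
tcp_rot: [-180.0, 0.1, 159.4]
wrist_force: [0.3, -0.5, -0.3]
opening: 0.07
grasp_force: 0.0
```

```bash
python3 - <<'E'
from h import *
c,K,T=cam("wrist"); o=bot.get_obs(); print(o["ee_pos"],o["tcp_rot"],o["opening"])
print(tool(o,[.509,.122,.2]))
cv2.imwrite("pics/w3.png",c["color"])
E
```

```text
[ 0.45649943 -0.34902172  0.20041952] [-179.82709648    0.56698842  159.38750508] 0.0699842735053891
(array([ 0.1167,  0.4593, -0.0021]), None, None)
```

View pics/w3.png

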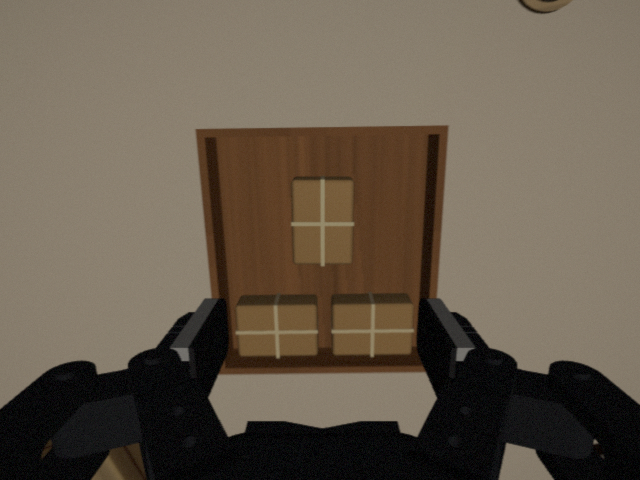

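The soap lies flat at (322,221) in the free half of the tray, clear of the two bars at rows 296-356. Moving to the tin.

Call:
{"api": "arm_command", "payload": {"series": [[0.005,0.02,0,0],[0.014,0.056,0,0],[0.0255,0.102,0,0],[0.037,0.148,0,0],[0.0485,0.194,0,0]]}}

```text
time: 9.25
ee_pos: [0.478, -0.1479, 0.191]
tcp_rot: [180.0, 0.1, 159.3]
wrist_force: [1.2, 0.2, 0.4]
opening: 0.07
grasp_force: 0.0
```

Call:
{"api": "arm_command", "payload": {"series": [[0.0115,0.046,0,0],[0.023,0.092,0,0],[0.0345,0.138,0,0],[0.046,0.184,0,0],[0.056,0.222,0,0]]}}

```text
time: 9.75
ee_pos: [0.5038, 0.0804, 0.1911]
tcp_rot: [179.9, 0.1, 159.4]
wrist_force: [1.1, -0.2, 0.3]
opening: 0.0699
grasp_force: 0.0
```

Call:
{"api": "arm_command", "payload": {"series": [[0.008,0.03,0,-0.13],[0.0115,0.044,0,-0.26],[0.0115,0.044,0,-0.39],[0.0115,0.044,0,-0.5],[0.0115,0.044,0,-0.524]]}}

```text
time: 10.25
ee_pos: [0.5087, 0.1235, 0.1908]
tcp_rot: [180.0, 0.1, -170.4]
wrist_force: [-0.2, 0.9, -0.7]
opening: 0.0702
grasp_force: 0.0
```

```bash
python3 - <<'E'
from h import *
c,K,T=cam("wrist"); o=bot.get_obs(); print(o["ee_pos"],o["tcp_rot"],o["opening"])
im=c["color"]; print(w2px(K,T,[.509,.122,.026]))
for r in bot.find_in("wrist","tin")[:3]: print(r["location"],r["confidence"],px2w(K,T,r["location"],.015).round(4))
for r in bot.mark_of("wrist","tin")[:3]: print(r["location"],r["confidence"],px2w(K,T,r["location"],0).round(4))
cv2.imwrite("pics/w4.png",im)
E
```

```text
[0.50869102 0.12335366 0.19068554] [ 1.79995265e+02  5.13002180e-02 -1.70535915e+02] 0.0699429815770733
[319.93277695 220.12804448]
[322.5, 219.4] 0.76 [0.5104 0.1243 0.015 ]
[320.3, 218.1] 0.79 [0.5128 0.1228 0.    ]
```

View pics/w4.png

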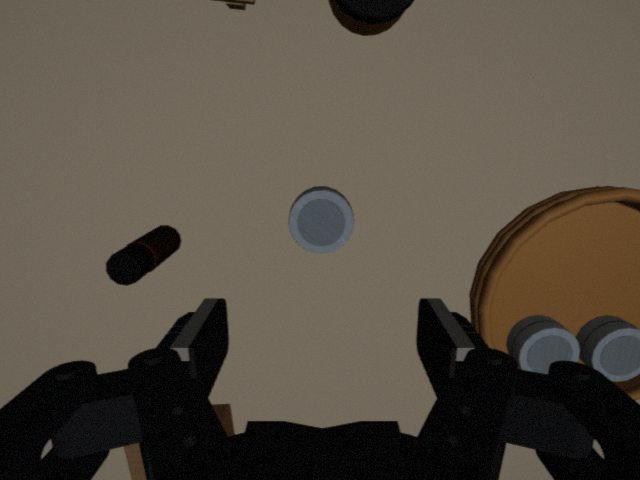

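The tin top is centred at (322,220), within 1 mm of the estimate. The bottle at (145,255) is well clear. Going down to grasp.

Call:
{"api": "arm_command", "payload": {"series": [[0,0.001,0.025,0],[0,0.001,0.065,0],[0,0.001,0.105,0],[0,0.001,0.135,0],[0,0.001,0.155,0]]}}

```text
time: 10.9
ee_pos: [0.5074, 0.1237, 0.0325]
tcp_rot: [-180.0, -0.1, -170.8]
wrist_force: [-0.7, -0.9, 0.0]
opening: 0.0699
grasp_force: 0.0
```

Call:
{"api": "arm_command", "payload": {"series": [[0,0,0.013,0],[0,0,0.023,0],[0,0,0.029,0],[0,0,0.0315,0],[0,0,0.0315,0]]}}

```text
time: 11.4
ee_pos: [0.5088, 0.1243, 0.0037]
tcp_rot: [180.0, 0.0, -170.6]
wrist_force: [0.0, -0.4, 0.1]
opening: 0.0701
grasp_force: 0.0
```

Call:
{"api": "arm_command", "payload": {"series": [[0,0,0,0],[0,0,0,0],[0,0,0,0],[0,0,0,0],[0,0,0,0]], "hand": 0.044, "grip_force": 25}}

```text
time: 11.9
ee_pos: [0.509, 0.1244, 0.0042]
tcp_rot: [180.0, 0.1, -170.6]
wrist_force: [-1.1, 0.2, 6.4]
opening: 0.0514
grasp_force: 26.3
```

Call:
{"api": "arm_command", "payload": {"series": [[0,0,-0.01,0],[0,0,-0.035,0],[0,0,-0.07,0],[-0.001,0.007,-0.1,0],[-0.0035,0.024,-0.115,0]]}}

```text
time: 12.4
ee_pos: [0.509, 0.1483, 0.122]
tcp_rot: [180.0, 0.2, -170.7]
wrist_force: [0.4, -0.3, -0.6]
opening: 0.0509
grasp_force: 26.3
```

Call:
{"api": "arm_command", "payload": {"series": [[-0.0055,0.036,0,0],[-0.012,0.08,0,0],[-0.0185,0.124,0,0],[-0.024,0.161,0,0],[-0.028,0.185,0,0]]}}

```text
time: 12.9
ee_pos: [0.5049, 0.3381, 0.1186]
tcp_rot: [180.0, 0.0, -170.5]
wrist_force: [-0.5, -0.0, -0.8]
opening: 0.0512
grasp_force: 26.3
```

Call:
{"api": "arm_command", "payload": {"series": [[-0.001,0.008,0,0],[-0.0018,0.011,0,0],[-0.0018,0.011,0,0],[-0.0018,0.011,0,0],[-0.0018,0.011,0,0]]}}

```text
time: 13.4
ee_pos: [0.5057, 0.3457, 0.1186]
tcp_rot: [-180.0, 0.0, -170.7]
wrist_force: [0.5, 0.3, 0.4]
opening: 0.0513
grasp_force: 26.3
```

```bash
python3 - <<'E'
from h import *
c,K,T=cam("wrist"); o=bot.get_obs(); print(o["ee_pos"],o["tcp_rot"],o["opening"],o["grasp_force"])
print(tool(o,[.506,.347,.0105],189.4))
im=c["color"]
for t in np.radians(range(0,360,15)):
    p=w2px(K,T,[.541+.1*np.cos(t),.353+.1*np.sin(t),.04]); cv2.circle(im,tuple(int(q) for q in p),3,(0,0,255),-1)
cv2.imwrite("pics/w5.png",im)
E
```

```text
[0.50566902 0.34587219 0.1185676 ] [ 1.79996826e+02  1.57173842e-02 -1.70654828e+02] 0.051017243486641634 26.30915343761444
(array([-0.0005,  0.0011,  0.1081]), np.float64(-0.054828046324246316), -0.001)
```

View pics/w5.png

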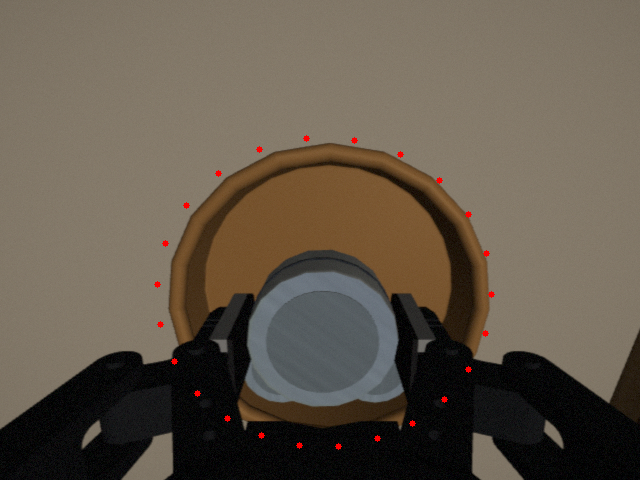

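The rim spans cols 169-489 and its top is at row 143, so the basket centre is about 3 mm further in +y than predicted. The tin is held level over the free half. Lowering.

Call:
{"api": "arm_command", "payload": {"series": [[0,0.003,0.015,0],[0,0.003,0.04,0],[0,0.003,0.065,0],[0,0.003,0.085,0],[0,0.003,0.097,0]]}}

```text
time: 13.95
ee_pos: [0.5038, 0.3489, 0.0183]
tcp_rot: [-179.9, -0.2, -170.6]
wrist_force: [-0.2, 0.5, -0.0]
opening: 0.0511
grasp_force: 26.3
```

Call:
{"api": "arm_command", "payload": {"series": [[0,0,0.004,0],[0,0,0.007,0],[0,0,0.009,0],[0,0,0.011,0],[0,0,0.0115,0]]}}

```text
time: 14.45
ee_pos: [0.5052, 0.3499, 0.0103]
tcp_rot: [180.0, 0.0, -170.6]
wrist_force: [-1.3, -1.2, 3.8]
opening: 0.0514
grasp_force: 26.7
```

Contact again; releasing and retreating.

Call:
{"api": "arm_command", "payload": {"series": [[0,0,0,0],[0,0,0,0],[0,0,0,0],[0,0,0,0],[0,0,0,0]], "hand": 0.07}}

```text
time: 14.95
ee_pos: [0.5049, 0.3497, 0.0098]
tcp_rot: [180.0, 0.0, -170.6]
wrist_force: [0.4, 0.7, -0.1]
opening: 0.07
grasp_force: 0.0
```

Call:
{"api": "arm_command", "payload": {"series": [[0,0,-0.015,0],[0,0,-0.05,0],[0,0,-0.095,0],[0,0,-0.14,0],[0,0,-0.18,0]]}}

```text
time: 15.45
ee_pos: [0.5048, 0.3496, 0.1936]
tcp_rot: [179.9, 0.1, -170.6]
wrist_force: [1.7, 1.4, -0.3]
opening: 0.07
grasp_force: 0.0
```

Call:
{"api": "arm_command", "payload": {"series": [[0,0,0,0],[0,0,0,0],[0,0,0,0],[0,0,0,0],[0,0,0,0]]}}

```text
time: 15.95
ee_pos: [0.5045, 0.3494, 0.1886]
tcp_rot: [-180.0, -0.1, -170.6]
wrist_force: [-0.1, 0.4, 0.4]
opening: 0.07
grasp_force: 0.0
```

```bash
python3 - <<'E'
from h import *
c,K,T=cam("wrist"); s=bot.camera("scene")["color"]
cv2.imwrite("pics/w6.png",np.hstack([cv2.resize(c["color"],(400,300)),cv2.resize(s,(400,300))]))
E
```

```text
(no output)
```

View pics/w6.png

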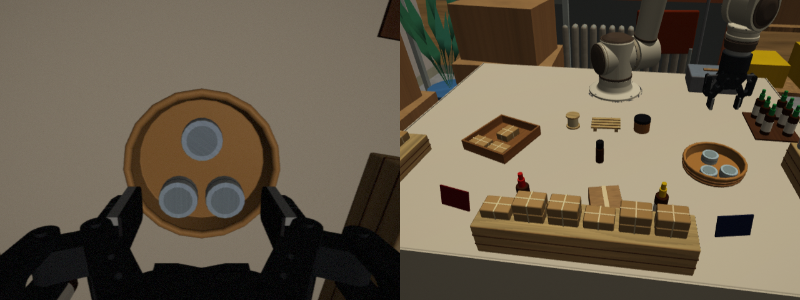

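The tin stands flat at (201,139) in the basket's free half, the soap lies in the tray, and everything else is undisturbed.

```bash
python3 -c "from workcell import bot; print(bot.job_done())"
```

```text
the job is handed in; nothing more can be done
None
```

The soap bar lies flat in the wooden tray and the tin stands flat in the wicker basket, both the same way up as before; the job was handed in at about 16 s, and the verdict was not shown.

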